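# Mesh the isolator key and hold it down

## Task

Slide the black T-handled isolator key out through the open mouth of its holder (it cannot be lifted out: lips lie over its flange), carry it to the battery isolator in the open chassis, turn it until its cross-splined stem meshes with the cross-shaped socket, and push it down against the spring until it is fully home, flange on the socket's top. Keep pressing: finish with the robot still holding the key down, not letting go, as the spring would lift it. Leave the other loose things where they are.

Things in the scene. Friction and masses are not known exactly. Their poses are not given: they have to be found in the camera images.
- key_grip (a point): Loose isolator key, black T-handle, about 120 g, 100 mm tall, upright in the holder. Point: centre of its grip bar, 46 long (its x) x 14 thick (y) x 28 high (z, up), 86 mm above the stem's foot. Below the bar: round neck 16 across, round flange 48 across and 5 thick (underside 62 mm below this point), then the stem.
- key_seat (a point): On the key's axis, centre of the flange's underside, 62 mm below the bar's centre; key's axes. From here the steel stem goes 24 mm down: a cross of two blades, each 28 x 8 mm, along the key's x and y (the bar lies along one blade; four turns 90 degrees apart fit the socket equally).
- holder: Fixed aluminium key holder, base 100 x 100 mm; origin at bench level under its centre. A slot 34 mm wide runs along its x, closed at +x, open at -x. The flange lies on rails (top 45 mm above bench), the stem hangs in the slot, dark lips (underside 53, top 58 mm up) cover the flange. Key starts at x -6 to +8, y 0 mm, bar within 0.5 rad of x.
- holder_mouth (a point): Middle of the holder's open mouth, 45 mm to -x from its centre, at rail height (45 mm above the bench); holder's axes. The lips end here, with a 26 mm gap between them for the key's neck. Slide the key to -x along the slot until its axis is over 24 mm beyond this point; only then is the flange clear to lift.
- socket (a point): Centre of the mouth of the isolator's cross socket: lobed aluminium hub 44 mm across, 32 tall, on a grey 90 mm square housing in the black chassis. Mouth level, 86 mm above the bench, z up. Two crossed slots, 11 mm wide and 31 long, lie along this point's x and y (no chamfer). The hub is stiff (0.4 N m) and turned differently each time: turn the key to match.
- chassis: Fixed open black chassis round the isolator, 240 (x) x 300 (y) mm, walls 45 mm high; origin at bench level under its centre. The socket's axis is at x -40, y -70 mm. Modules in it are at most 42 mm high, loose things on them up to 62 mm.
- plunger (a joint): How far the sprung plunger inside the socket is pressed down (m): 0 untouched, about 0.009 with the key fully home, flange on the hub's top. The stem's foot meets it 15 mm below the mouth; the spring pushes back with about 3 N at first touch and 9 N with the key home.
- spool: Bystander: red wire spool, 80 mm across, 50 high, on the -y side of the bench. Leave it.
- screw_jar: Bystander: small screw jar, 44 mm across, 50 high, about 95 mm to -y of the holder's centre. Leave it.
- flux_can: Bystander: flux can, 60 mm across, 80 high, far side of the bench. Leave it.
- spanner: Bystander: spanner, 120 mm long, lying on the aluminium power supply in the chassis. Leave it.
- fuse_block: Bystander: white fuse block, 50 x 30 x 22 mm, loose on the chassis floor. Leave it.
- heat_sink: Bystander: finned black heat sink, 30 x 30 x 20 mm, loose on the power supply in the chassis. Leave it.
Things that resemble listed ones, but are neither listed nor needed, are in the scene too. Leave any yellow look-alike of the holder alone.

How it is judged:
By the outcome, as a careful person would: the job done as asked, in the order asked, and still so for the second after the job is handed in, while the arm keeps its last pose, push and grip.
It also fails if it takes over 48 s, if anything falls off the work surface, if the arm or the gripper's body presses on something with over 40 N, if the wrist force passes 120 N, or if a joint passes its speed limit or range.

## Robot

A 6-joint arm with a two-finger parallel gripper is mounted at the origin on the work surface. World frame = base frame: x ahead of the robot, y to its left, z up, the work surface at z = 0. Lengths are in m, angles in rad, forces in N, time in s.
With the tool pointing down it reaches from about 0.4 to 0.825 m from the base axis. Payload 7 kg.
Tool frame: the origin (TCP) lies midway between the tips of the shut fingers; the grasp point (between the pads) lies 19 mm behind it; z points along the fingers, x is the direction in which the jaws open and shut, and the axes are right-handed (so a half turn about z gives the same grasp; the last joint's range is limited). The gripper opens to 88 mm and grips with 3 to 60 N. Pads are 19 mm wide; open, the fingers measure 130 mm over their backs; the gripper's body (78 mm by 193 mm) begins 47 mm behind the grasp point.
Start: joints at [-0.931, 0.359, 0.012, 0, -1.224, -0.288], TCP at [0.233, -0.634, 0.227] pointing down, gripper open.
Joint ranges: [-3.07, 3.07], [-1.43, 2.12], [-1.02, 1.25], [-3.03, 1.67], [-3.05, -0], [-3.03, 3.03]. Speed limits (rad/s): [2.39, 2.39, 3.01, 3.14, 3.14, 3.14].

## Interface

Orientations are given as [roll, pitch, yaw] about the fixed x, y, z axes, in that order (R = Rz(yaw) Ry(pitch) Rx(roll)).
In Python, from station import status, eyes, workorder gives the robot as it stands.
- The arm moves only by the shell command python3 -m jog 'ROWS' [OPENING] [FORCE]. ROWS is JSON, a list of rows, each a list of 6 numbers: the shift along the world's x, y, z in mm, then the turn, a rotation vector about the world's x, y, z in rad. A call has 1 to 12 rows; each row shifts and turns the pose as measured when the row begins; what a row does not reach is not made up. A row lasts 1/10 s, in which the tool goes at most 50 mm and 8.59 degrees, less where a joint would pass 70% of its speed; a pose out of reach is approached as far as the arm can. A call with a gripper value outside its range is refused whole. OPENING is the opening, from 0 (shut) to 1 (fully open), set as the call begins (- or left out, the last holds). The fingers move at their own pace and stop on an object; FORCE is the grip in N (left out, the last holds). Time passes only in rows, so rows that do not move let the fingers close. It gives the time, the measured TCP pose, the force and the opening at its end, in the units of the state.
- status.get_state(): the state, without advancing time (a new reading comes with each control period).
- eyes.grab_frame(name): name is "side" or "top"; returns the picture (420x560x3 uint8, blue, green, red); there is no depth.
- eyes.calibration(name): a dict with "camera_matrix" (3x3 intrinsics, pixels), "k1" (the pictures are not rectified: a ray, as slopes to the right and down, at radius r is drawn at 1 + k1 r^2 times it, then the intrinsics apply), "cam_to_world" (4x4, takes a point from camera to world coordinates). Camera axes: x right, y up, looking along -z (the intrinsics and any distortion apply to the point x, -y, -z); pixel columns grow to the right and rows downward; lengths in m; the calibration is good to about 2 mm. A picture is of the moment at which its call begins. calibration takes no time and is no camera call.
- workorder.job_done(): hands the job in, once; it reports no verdict.
The state is a dict: "t": time; "q": joint angles; "qd": joint speeds; "joint_efforts": joint torques, N m; "eef_pos": TCP position; "ee_rot": TCP orientation; "force": force on the tool from outside, world axes, zero at the start; "moment": the same for the moment, N m; "width": finger opening in m.
Only numpy, scipy, OpenCV 4.12 (cv2) and the standard library are available. Lean on these libraries where they do the work, as an engineer would, in place of code of your own. Each camera call takes 0.05 s, during which the arm holds its last target. There are 200 camera calls.

## Working session

There is one attempt and no reset: what is moved stays moved. The work goes in short steps, Python scripts to look and compute and a shell command to move; the robot and the scene stay as the last step left them, time stands still between calls to the robot, and variables do not carry over. Pictures are saved under pics/ and viewed, about 8 in all and at most 12, crops included, and the job is handed in when it is done.

```bash
mkdir -p pics; cat > h.py <<'E'
import numpy as np, cv2
from station import status, eyes
def ray(name,uv):
    c=eyes.calibration(name);K=np.array(c["camera_matrix"]);T=np.array(c["cam_to_world"])
    d=np.linalg.inv(K)@np.array([uv[0],uv[1],1.]);s=d[:2];u=s.copy()
    for _ in range(20): u=s/(1+c["k1"]*(u@u))
    v=T[:3,:3]@np.array([u[0],-u[1],-1.]);return T[:3,3],v/np.linalg.norm(v)
def plane(name,uv,z):
    o,v=ray(name,uv);return o+v*(z-o[2])/v[2]
def proj(name,p):
    c=eyes.calibration(name);K=np.array(c["camera_matrix"]);T=np.array(c["cam_to_world"])
    q=T[:3,:3].T@(np.array(p)-T[:3,3]);s=np.array([q[0],-q[1]])/-q[2];s=s*(1+c["k1"]*(s@s))
    return (K@np.array([s[0],s[1],1]))[:2]
E
python3 - <<'E'
from h import *
print(status.get_state())
for n in("top","side"):
    f=eyes.grab_frame(n);cv2.imwrite(f"pics/{n}0.png",f)
    c=eyes.calibration(n);print(n,np.round(c["camera_matrix"],1).tolist(),c["k1"],np.round(c["cam_to_world"],3).tolist())
E
```

```text
{'t': 0.0, 'q': array([-9.30921338e-01,  3.59380901e-01,  1.10097628e-02, -3.36281735e-04,
       -1.22410133e+00, -2.88097686e-01]), 'qd': array([ 1.23306937e-03, -3.04570814e-05, -6.20002871e-04, -1.61904238e-03,
        5.95900427e-05,  4.31803336e-04]), 'joint_efforts': array([ 1.44460824e-03, -5.82714987e+01,  2.93054777e+01,  6.99721947e+00,
        6.76688593e-03, -1.51999552e-04]), 'eef_pos': array([ 0.23236642, -0.63319536,  0.2256077 ]), 'ee_rot': array([-3.14141946e+00, -1.69688642e-03,  1.92245895e+00]), 'force': array([0.3274813 , 0.49196709, 0.35780902]), 'moment': array([ 0.00219576,  0.02444863, -0.00271892]), 'width': 0.08786178046317719}
top [[404.2, 0.0, 283.6], [0.0, 404.2, 203.0], [0.0, 0.0, 1.0]] -0.09665881764227946 [[-0.003, 0.989, -0.15, 0.457], [-1.0, -0.003, -0.002, -0.043], [-0.002, 0.15, 0.989, 1.022], [0.0, 0.0, 0.0, 1.0]]
side [[410.7, 0.0, 287.9], [0.0, 410.7, 211.0], [0.0, 0.0, 1.0]] -0.10240094155692897 [[-0.997, 0.061, -0.046, 0.534], [-0.075, -0.672, 0.736, 0.648], [0.014, 0.738, 0.675, 0.733], [0.0, 0.0, 0.0, 1.0]]
```

View pics/top0.png

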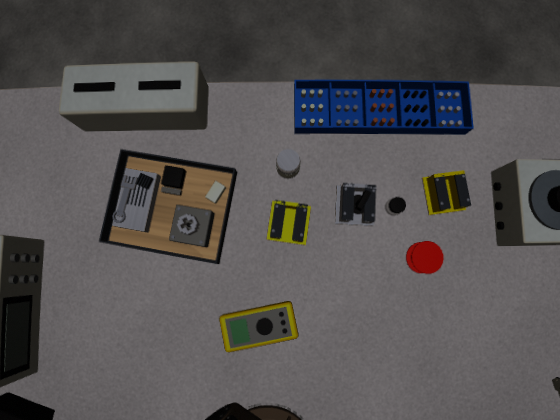

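View pics/side0.png

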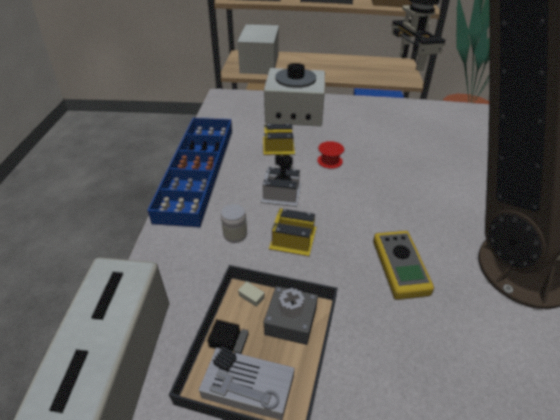

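View crops.

Top view: the silver holder with the black key is at (357,204), with the jar at (397,205). The yellow look-alikes are at (290,222) and (447,192), both empty. The isolator hub is at (187,225). In the side view the key is at (284,167) and the hub at (291,297). The other black things that could be mistaken for the key are the black module and heat sink in the chassis, at (173,180) and (146,182). I'll check both choices in one close crop.

```bash
python3 - <<'E'
from h import *
t=cv2.imread("pics/top0.png");s=cv2.imread("pics/side0.png")
def cr(im,u,v,w=32,h=24): return cv2.resize(im[v-h:v+h,u-w:u+w],(400,300),interpolation=cv2.INTER_CUBIC)
o=np.vstack([np.hstack([cr(t,357,204),cr(s,284,177)]),np.hstack([cr(t,187,225),cr(s,291,305)])])
cv2.imwrite("pics/c1.png",np.clip(o*1.6,0,255).astype(np.uint8))
for n,uv,z in(("top",(187,225),.086),("side",(291,297),.086),("top",(357,204),.058),("side",(284,160),.13),("top",(360,200),.13),("side",(282,188),.058),("top",(397,205),.05)):print(n,uv,plane(n,uv,z).round(4))
E
```

```text
top (187, 225) [0.5482 0.1842 0.086 ]
side (291, 297) [0.5544 0.1835 0.086 ]
top (357, 204) [ 0.6007 -0.2191  0.058 ]
side (284, 160) [ 0.5997 -0.199   0.13  ]
top (360, 200) [ 0.5991 -0.213   0.13  ]
side (282, 188) [ 0.6024 -0.1753  0.058 ]
top (397, 205) [ 0.5991 -0.3192  0.05  ]
```

View pics/c1.png

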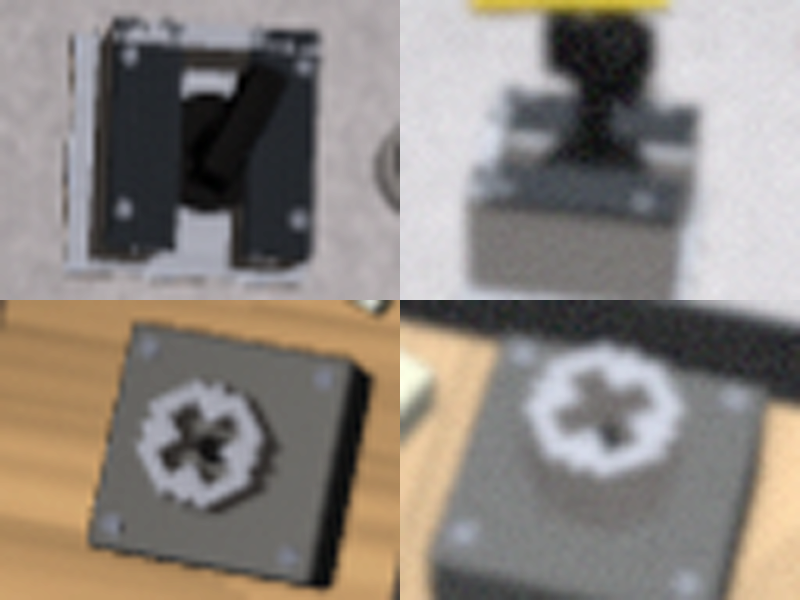

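Crop: the key stands in the silver holder, the bar is tilted, and the mouth faces down the image (-x). The hub's cross is turned roughly diagonally. Next I'll measure the holder's screws, the bar and the socket.

```bash
cat > m.py <<'E'
from h import *
t=cv2.imread("pics/top0.png");s=cv2.imread("pics/side0.png")
def im(x,y,u,v): return (u-32+(x+.5)/6.25-.5, v-24+(y+.5)/6.25-.5)
# holder screws, lips z=.058
P=[plane("top",im(x,y,357,204),.058) for x,y in((130,55),(303,66),(298,218),(123,208))]
P=np.array(P);print("lip screws",P.round(4).tolist(),"centre",P.mean(0).round(4))
d=(P[0]+P[1]-P[2]-P[3]);e=P[0]+P[3]-P[1]-P[2];print("holder yaw",np.arctan2(d[1],d[0]),np.arctan2(-e[0],e[1]))
# bar : dark mask
for n,img,(u,v,w,h) in(("top",t,(357,204,32,24)),):
    g=img[v-h:v+h,u-w:u+w].max(2);print(g[6:36,24:48])
P=np.array([plane("top",im(x,y,187,225),.054) for x,y in((148,346-300),(324,376-300),(288,557-300),(112,524-300))])
print("housing",P.round(4).tolist(),"top centre",P.mean(0).round(4))
P=np.array([plane("side",im(x-400,y-300,291,305),.054) for x,y in((522,353),(734,400),(686,585),(461,532))])
print("side centre",P.mean(0).round(4))
for n,img,c in(("top",t,(187,225)),("side",s,(291,297))):
    g=cv2.cvtColor(img,cv2.COLOR_BGR2GRAY); m=np.zeros_like(g);m[c[1]-16:c[1]+16,c[0]-16:c[0]+16]=1
    thr=135 if 0 else np.percentile(g[m>0],80);
    b=((g>max(thr,110))*m).astype(np.uint8)
    k=max(cv2.findContours(b,cv2.RETR_EXTERNAL,cv2.CHAIN_APPROX_NONE)[0],key=cv2.contourArea)
    W=np.array([plane(n,p[0],.086) for p in k]);(cx,cy),r=cv2.minEnclosingCircle((W[:,:2]*1e3).astype(np.float32))
    el=cv2.fitEllipse((W[:,:2]*1e3).astype(np.float32))
    print(n,"hub mm",cx,cy,r,"ell",np.round(el[0],1),np.round(el[1],1))
    C=np.array(el[0])/1e3
    for rad in(.008,.010,.012,.014):
        a=np.arange(0,2*np.pi,np.pi/90);uv=np.array([proj(n,[C[0]+rad*np.cos(x),C[1]+rad*np.sin(x),.086]) for x in a]).astype(np.float32)
        val=cv2.remap(g,uv[:,:1],uv[:,1:],cv2.INTER_CUBIC)[:,0].astype(float)
        F=(val*np.exp(-4j*a)).mean();F1=(val*np.exp(-1j*a)).mean();print(rad,"slot yaw",np.angle(-F)/4,"amp",abs(F),"1st",abs(F1))
E
python3 m.py
```

```text
lip screws [[0.6392, -0.1919, 0.058], [0.6347, -0.2595, 0.058], [0.5751, -0.2554, 0.058], [0.5793, -0.1876, 0.058]] centre [ 0.6071 -0.2236  0.058 ]
holder yaw -0.06992308204354158 -0.06369566934008054
[[ 87  88  91  79  83 102 102 103 103 111 111 111 112 112 111 107  90  84
   63  48  44  45  51  28]
 [ 38  41  52  52  54  67  68  68  71  85  84  85  86  89  89  85  69  66
   55  60  56  63  76  41]
 [ 27  28  28  28  30  29  34  34  33  35  34  34  35  43  43  40  26  28
   32  40  40  50  61  45]
 [ 28  29  29  29  30  30  34  34  33  34  33  34  33  35  33  29  22  24
   27  29  28  29  30  43]
 [ 28  28  29  29  29  31  41  34  34  33  35  34  34  34  32  23  14  14
   19  23  26  29  32  59]
 [ 27  28  27  29  32  55  82  78  77  78  75  63  64  58  28  15   6  13
   11  13  18  24  30  48]
 [ 28  28  28  29  37  84 113 113 113 113 112 102 100  81  15   4  12  12
   11  12  12  16  25  31]
 [ 28  29  29  29  40  93 113 113 113 113 114 113 109  75   5   8  13  13
   12  10  12  15  25  28]
 [ 28  29  29  29  40  91  90  83  80  80  81  87  95  52   4  12  13  13
   10  12  12  2
[... 1816 characters left out ...]
 28  28  28]
 [ 29  29  29  31  59  79  53  35  21  22  26  40  35  28  28  23  28  28
   28  28  29  28  34  48]
 [ 28  28  27  34  74 111  97  87  82  83  84  91  81  34  31  24  28  28
   29  28  29  30  50  75]
 [ 29  28  28  33  74 111 111 112 112 112 112 112 101  35  32  23  28  29
   28  28  27  29  54  86]]
housing [[0.593, 0.2149, 0.054], [0.581, 0.1454, 0.054], [0.511, 0.1577, 0.054], [0.5236, 0.2266, 0.054]] top centre [0.5522 0.1861 0.054 ]
side centre [0.5543 0.1843 0.054 ]Traceback (most recent call last):
  File "m.py", line 19, in <module>
    k=max(cv2.findContours(b,cv2.RETR_EXTERNAL,cv2.CHAIN_APPROX_NONE)[0],key=cv2.contourArea)
ValueError: max() iterable argument is empty
```

```bash
sed -i 's/^    thr=.*$//; s/max(thr,110)/82/; s/-16:c\[1\]+16,c\[0\]-16:c\[0\]+16/-13:c[1]+13,c[0]-13:c[0]+13/; s/;print(g\[6:36,24:48\])//' m.py; cat >> m.py <<'E'
B=[plane("top",(349+c,186+r),.121) for c,r in((16,3.6),(21.7,6.4),(13.5,22.9),(8,20.6))];B=np.array(B)
print("bar corners",B.round(4).tolist(),"c",B.mean(0));d=B[0]+B[1]-B[2]-B[3];print("yaw",np.arctan2(d[1],d[0]))
g=s.max(2);print(g[150:184,268:300])
E
python3 m.py
```

```text
lip screws [[0.6392, -0.1919, 0.058], [0.6347, -0.2595, 0.058], [0.5751, -0.2554, 0.058], [0.5793, -0.1876, 0.058]] centre [ 0.6071 -0.2236  0.058 ]
holder yaw -0.06992308204354158 -0.06369566934008054
housing [[0.593, 0.2149, 0.054], [0.581, 0.1454, 0.054], [0.511, 0.1577, 0.054], [0.5236, 0.2266, 0.054]] top centre [0.5522 0.1861 0.054 ]
side centre [0.5543 0.1843 0.054 ]
top hub mm 552.2374267578125 186.14842224121094 23.03829002380371 ell [551.9 185.9] [42.2 43.1]
0.008 slot yaw -0.48660278490409303 amp 6.436821344986242 1st 3.3158676154335787
0.01 slot yaw -0.48643388833485424 amp 12.933245135837975 1st 1.1660269323152588
0.012 slot yaw -0.48751773095982404 amp 18.709901967142116 1st 2.850377424347594
0.014 slot yaw -0.48041828403224895 amp 17.30829301765842 1st 2.2786975094393473
side hub mm 557.6513671875 183.44427490234375 30.076967239379883 ell [555.6 185.4] [45.5 54.1]
0.008 slot yaw -0.44800896919159483 amp 6.090781585961707 1st 5.3759782734424775
0.01 slot yaw -0.44686965631892706 amp 10.518701276275328 1st 6.118177828733176
0.012 slot yaw -0.45784755377852215 amp 12.810080121141224 1st 6.207864940468471
0.014 slot yaw -0.4550685769677279 amp 11.234882286657196 1st 6.161120053446452
bar corners [[0.6244, -0.2269, 0.121], [0.6179, -0.2398, 0.121], [0.5801, -0.2198, 0.121], [0.5854, -0.2074, 0.121]] c [ 0.60196951 -0.22346979  0.121     ]
yaw -0.47533718228599486
[[ 91  93  93 ... 138 135 138]
 [110 113 114 ... 138 139 136]
 [130 135 133 ... 136 138 136]
 ...
 [ 72  62  59 ...  70  82 107]
 [ 81  74  64 ...  65  82 108]
 [ 81  76  63 ...  65  80 109]]
```

```bash
python3 -m jog '[[31,34,-2,0,0,-0.07],[31,34,-2,0,0,-0.07],[31,34,-2,0,0,-0.07],[31,34,-2,0,0,-0.07],[31,34,-2,0,0,-0.07],[31,34,-2,0,0,-0.07],[31,34,-2,0,0,-0.07],[31,34,-2,0,0,-0.07],[31,34,-2,0,0,-0.07],[31,34,-2,0,0,-0.07],[31,34,-2,0,0,-0.07],[31,34,-2,0,0,-0.07]]' 1 30; python3 -c "
from station import status
print(status.get_state())"
```

```text
t: 1.3
eef_pos: [0.6093, -0.21, 0.1959]
ee_rot: [-3.135, -0.006, 1.04]
force: [1.3, -2.0, 0.9]
width: 0.0879
{'t': 1.3, 'q': array([-0.03483316,  0.33204657, -0.09515002, -0.00904114, -1.14644364,
       -2.06339384]), 'qd': array([ 0.61568524,  0.28844502,  0.36354839, -0.00238767, -0.06572287,
       -1.33477781]), 'joint_efforts': array([ -2.53458269, -57.93312192,  26.22193158,   6.39576763,
        -0.06892921,   2.16037475]), 'eef_pos': array([ 0.60931284, -0.21002484,  0.19585483]), 'ee_rot': array([-3.13518183, -0.00589806,  1.03961249]), 'force': array([ 1.2552253 , -2.01725622,  0.86452396]), 'moment': array([-0.25770671, -0.13446678,  0.02389814]), 'width': 0.08787278351390025}
```

```bash
python3 -m jog '[[-7,-13,0,0,0,0.05],[0,0,0,0,0,0]]'; python3 -c "
from station import status
print(status.get_state()['q'])"
```

```text
t: 1.5
eef_pos: [0.6058, -0.2173, 0.1936]
ee_rot: [-3.133, -0.005, 1.094]
force: [0.6, -0.7, -0.3]
width: 0.0874
[-0.04715433  0.33394045 -0.09758837 -0.00947959 -1.1449373  -1.99627931]
```

```bash
cat >> h.py <<'E'
from scipy.spatial.transform import Rotation as R
def togo(p,yaw):
    s=status.get_state();r=R.from_euler('xyz',s['ee_rot'])
    d=R.from_euler('xyz',[np.pi,0,yaw])*r.inv()
    print("togo mm",((np.array(p)-s['eef_pos'])*1e3).round(1),"rot",d.as_rotvec().round(4),"F",s['force'].round(1),"M",s['moment'].round(2),"w",s['width'].round(4),"t",s['t'],"q6",s['q'][5].round(2))
E
python3 -c "
from h import *
togo([.602,-.2235,.088],1.096)"
```

```text
Traceback (most recent call last):
  File "h.py", line 18, in togo
    print("togo mm",((np.array(p)-s['eef_pos'])*1e3).round(1),"rot",d.as_rotvec().round(4),"F",s['force'].round(1),"M",s['moment'].round(2),"w",s['width'].round(4),"t",s['t'],"q6",s['q'][5].round(2))
                                                                                                                                                ^^^^^^^^^^^^^^^^
AttributeError: 'float' object has no attribute 'round'
```

```bash
sed -i "s/s\['width'\].round(4)/round(s['width'],4)/; s/s\['q'\]\[5\].round(2)/round(float(s['q'][5]),2)/" h.py
python3 -c "
from h import *
togo([.602,-.2235,.088],1.096)"; python3 -m jog '[[-4,-6,-20,0,0,0],[0,0,-25,0,0,0],[0,0,-25,0,0,0],[0,0,0,0,0,0]]'; python3 -c "
from h import *
togo([.602,-.2235,.088],1.096)"
```

```text
togo mm [  -3.8   -6.2 -105.6] rot [-0.0089 -0.0052  0.0018] F [ 0.6 -0.7 -0.3] M [-0.1  -0.01 -0.02] w 0.0874 t 1.5 q6 -2.0
t: 1.9
eef_pos: [0.6013, -0.2233, 0.1214]
ee_rot: [-3.133, -0.006, 1.092]
force: [-1.0, -0.8, 0.0]
width: 0.0877
togo mm [  0.7  -0.2 -33.4] rot [-0.0092 -0.0049  0.0044] F [-1.  -0.8  0. ] M [-0.09  0.06 -0.07] w 0.0877 t 1.9 q6 -1.99
```

```bash
python3 -m jog '[[0,0,-18,-0.009,-0.005,0.004],[0,0,-16,0,0,0],[0,0,0,0,0,0]]';python3 -m jog '[[0,0,0,0,0,0],[0,0,0,0,0,0],[0,0,0,0,0,0],[0,0,0,0,0,0],[0,0,0,0,0,0],[0,0,0,0,0,0],[0,0,0,0,0,0],[0,0,0,0,0,0]]' 0 12; python3 - <<'E'
from h import *
togo([.602,-.2235,.088],1.096)
a=eyes.grab_frame("top")[174:234,317:397];b=eyes.grab_frame("side")[130:205,235:335]
o=np.hstack([cv2.resize(x,(400,300),interpolation=cv2.INTER_CUBIC) for x in(a,b)])
cv2.imwrite("pics/g1.png",np.clip(o*1.8,0,255).astype(np.uint8))
E
```

```text
t: 2.2
eef_pos: [0.6019, -0.2245, 0.0892]
ee_rot: [3.139, 0.0, 1.094]
force: [-0.8, -0.3, -0.7]
width: 0.0876
t: 3.0
eef_pos: [0.6046, -0.2254, 0.0954]
ee_rot: [3.133, -0.002, 1.093]
force: [-0.0, -0.1, 0.1]
width: 0.0289
togo mm [-2.6  1.9 -7.4] rot [0.0025 0.0087 0.0028] F [-0.  -0.1  0.1] M [-0.05  0.02 -0.03] w 0.0289 t 3.0 q6 -2.0
```

View pics/g1.png

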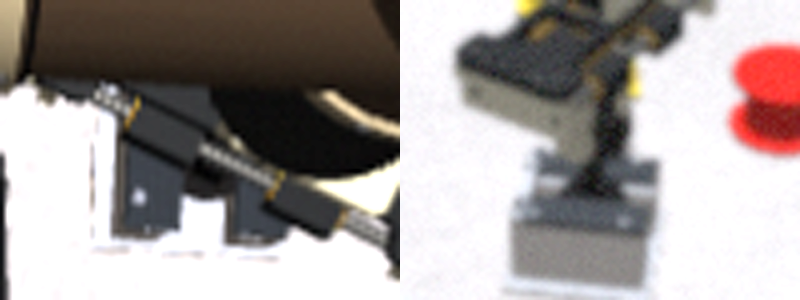

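The fingers straddle the bar and are still closing. Holding rows drift up by about 0.8 mm each, so I'll compensate for that.

```bash
python3 -m jog '[[-2,1,-5,0,0.008,0],[0,0,-2,0,0,0],[0,0,-1,0,0,0],[0,0,-1,0,0,0],[0,0,-1,0,0,0]]' 0 12; python3 -c "
from h import *
togo([.602,-.2235,.088],1.096)"
```

```text
t: 3.6
eef_pos: [0.6061, -0.2244, 0.0913]
ee_rot: [3.132, 0.001, 1.096]
force: [-3.2, 2.1, 9.5]
width: 0.0153
togo mm [-4.1  0.9 -3.3] rot [ 0.0054  0.0076 -0.0005] F [-3.2  2.1  9.5] M [0.59 1.19 0.04] w 0.0153 t 3.6 q6 -2.0
```

```bash
python3 -m jog '[[-1,0,0,0.002,0.003,0],[-1,0,0,0.002,0.003,0]]' 0 40; python3 -m jog '[[-8,0.6,0,0,0,0],[-8,0.6,0,0,0,0]]'; python3 -c "
from h import *
togo([.521,-.2187,.088],1.096)"
```

```text
t: 3.8
eef_pos: [0.6044, -0.2244, 0.0916]
ee_rot: [3.139, 0.001, 1.097]
force: [1.3, 0.2, 0.6]
width: 0.0141
t: 4.0
eef_pos: [0.5894, -0.2233, 0.0914]
ee_rot: [3.137, 0.0, 1.098]
force: [2.8, 0.2, 1.4]
width: 0.0139
togo mm [-68.4   4.6  -3.4] rot [ 0.0022  0.0041 -0.0015] F [2.8 0.2 1.4] M [-0.27 -0.89  0.02] w 0.0139 t 4.0 q6 -1.99
```

```bash
python3 -m jog '[[-11,0.7,-0.2,0,0,0],[-11,0.7,-0.2,0,0,0],[-11,0.7,-0.2,0,0,0]]'; python3 -m jog '[[-11,0.7,-0.2,0,0,0],[-11,0.7,-0.2,0,0,0],[-11,0.7,-0.2,0,0,0],[-6,0.5,0,0,0,0]]' - 50; python3 -c "
from h import *
togo([.515,-.2187,.088],1.096)"
```

```text
t: 4.3
eef_pos: [0.5547, -0.2212, 0.0913]
ee_rot: [3.134, -0.001, 1.098]
force: [2.6, -0.2, 1.9]
width: 0.0138
t: 4.7
eef_pos: [0.5065, -0.2176, 0.0886]
ee_rot: [-3.141, 0.001, 1.096]
force: [0.8, 0.8, -1.9]
width: 0.0141
togo mm [ 8.5 -1.1 -0.6] rot [ 0.0005 -0.0011  0.0001] F [ 0.8  0.8 -1.9] M [-0.07 -0.1  -0.  ] w 0.0141 t 4.7 q6 -2.0
```

```bash
python3 -m jog '[[0,0,20,0,0,0],[0,0,35,0,0,0],[0,0,35,0,0,0],[0,0,5,0,0,0]]'; python3 - <<'E'
from h import *
togo([.553,.1855,.180],1.086)
for n in("top","side"): cv2.imwrite(f"pics/l_{n}.png",eyes.grab_frame(n))
b=cv2.imread("pics/l_side.png");t=cv2.imread("pics/l_top.png")
p=status.get_state()['eef_pos']
u,v=proj("side",p).astype(int);w,x=proj("top",p).astype(int);print(u,v,w,x)
o=np.hstack([cv2.resize(i,(400,300),interpolation=cv2.INTER_CUBIC) for i in(t[x-30:x+30,w-40:w+40],b[v-20:v+40,u-40:u+40])])
cv2.imwrite("pics/l1.png",np.clip(o*1.8,0,255).astype(np.uint8))
E
```

```text
t: 5.1
eef_pos: [0.5006, -0.2171, 0.1838]
ee_rot: [-3.133, 0.004, 1.095]
force: [1.5, 1.0, -1.7]
width: 0.0138
togo mm [ 52.4 402.6  -3.8] rot [-0.0007 -0.0098 -0.0089] F [ 1.5  1.  -1.7] M [-0.09 -0.2   0.03] w 0.0138 t 5.1 q6 -2.0
325 141 367 243
```

View pics/l1.png

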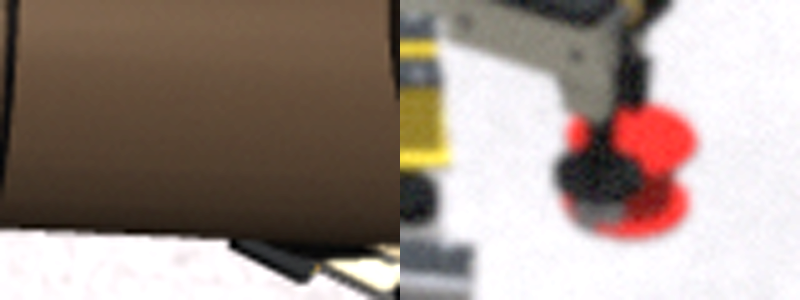

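The key is held upright, clear of the holder. The flange is at side pixel (325,157). Carrying it to hover over the socket.

```bash
python3 -m jog '[[5,40,0,0,0,0],[5,40,0,0,0,0],[5,40,0,0,0,0],[5,40,0,0,0,0],[5,40,0,0,0,0],[5,40,0,0,0,0],[5,40,0,0,0,0],[5,40,0,0,0,0],[5,30,0,0,0,0],[5,20,0,0,0,0],[0,5,-1,0,0,0],[0,0,-1,0,0,0]]'; python3 - <<'E'
from h import *
togo([.553,.1855,.180],1.086)
E
```

```text
t: 6.4
eef_pos: [0.5371, 0.17, 0.1582]
ee_rot: [-3.107, 0.024, 1.088]
force: [-0.6, 0.3, -0.9]
width: 0.014
togo mm [15.9 15.5 21.8] rot [ 0.0056 -0.0416 -0.0014] F [-0.6  0.3 -0.9] M [-0.09 -0.17  0.  ] w 0.014 t 6.4 q6 -2.68
```

```bash
python3 -m jog '[[5,5,18,0.003,-0.02,0],[8,8,5,0.003,-0.02,0],[2,2,0,0,0,0],[0,0,-0.5,0,0,0]]'; python3 - <<'E'
from h import *
togo([.553,.1855,.180],1.086)
E
```

```text
t: 6.8
eef_pos: [0.5532, 0.183, 0.1827]
ee_rot: [3.14, -0.001, 1.084]
force: [-0.4, 0.2, -1.8]
width: 0.0139
togo mm [-0.2  2.5 -2.7] rot [-0.0005  0.0017  0.0017] F [-0.4  0.2 -1.8] M [-0.09  0.03 -0.02] w 0.0139 t 6.8 q6 -2.71
```

```bash
python3 - <<'E'
from h import *
p=status.get_state()['eef_pos']
for n in("top","side"): cv2.imwrite(f"pics/h_{n}.png",eyes.grab_frame(n))
p2=status.get_state()['eef_pos'];print(p,p2)
b=cv2.imread("pics/h_side.png");t=cv2.imread("pics/h_top.png")
o=np.hstack([cv2.resize(i,(400,300),interpolation=cv2.INTER_CUBIC) for i in(t[198:252,151:223],b[255:315,251:331])])
cv2.imwrite("pics/h1.png",np.clip(o*1.8,0,255).astype(np.uint8))
# expected flange silhouette of an axis at the tool xy
for z in(.1827-.043,.1827-.038):
  q=np.array([proj("side",[p[0]+.024*np.cos(a),p[1]+.024*np.sin(a),z]) for a in np.arange(0,6.28,.1)]);print("exp",q.min(0),q.max(0))
for r in range(262,312,2): print(r,b[r,265:317].max(1).tolist() if 0 else b[r,268:316:1,2].tolist())
E
```

```text
[0.55317566 0.18299796 0.18273682] [0.55270543 0.18277653 0.18224509]
exp [279.02569066 269.07010977] [305.46680364 290.05776313]
exp [279.02255786 267.34069537] [305.58804799 288.35106109]
262 [43, 43, 56, 65, 63, 59, 48, 46, 46, 47, 51, 62, 72, 73, 65, 51, 42, 47, 42, 43, 33, 31, 44, 50, 61, 65, 58, 45, 29, 22, 10, 22, 25, 22, 15, 26, 34, 78, 124, 156, 169, 176, 176, 173, 173, 175, 174, 176]
264 [35, 39, 41, 46, 53, 50, 47, 47, 50, 42, 46, 52, 53, 52, 50, 48, 43, 42, 35, 36, 35, 33, 44, 59, 73, 80, 74, 56, 38, 22, 15, 14, 20, 19, 15, 15, 40, 87, 136, 166, 174, 178, 179, 178, 176, 172, 174, 172]
266 [43, 36, 33, 28, 28, 34, 42, 39, 44, 49, 47, 50, 43, 42, 45, 47, 37, 35, 33, 37, 46, 54, 69, 79, 86, 84, 80, 63, 40, 17, 22, 21, 19, 16, 19, 23, 58, 104, 144, 167, 175, 177, 176, 176, 176, 178, 176, 175]
268 [82, 71, 62, 49, 43, 37, 29, 32, 38, 33, 39, 42, 39, 37, 38, 34, 31, 40, 53, 69, 75, 83, 86, 89, 87, 82, 76, 61, 46, 45, 49, 45, 37, 31, 39, 72, 112, 147, 168, 176, 178, 179, 178, 176, 176, 173, 173, 174]
270 [99, 95, 93, 88, 81, 73, 61, 53, 40, 36, 32, 20, 33, 30, 30, 31, 46, 63, 77
[... 3843 characters left out ...]
02, 93, 87]
306 [150, 121, 108, 107, 106, 106, 102, 106, 104, 104, 100, 95, 92, 99, 112, 127, 132, 141, 156, 165, 164, 167, 166, 164, 157, 161, 163, 160, 161, 156, 146, 135, 125, 111, 99, 97, 103, 103, 105, 104, 103, 106, 102, 103, 105, 100, 92, 83]
308 [128, 111, 106, 103, 106, 104, 104, 105, 104, 103, 102, 98, 94, 90, 88, 94, 95, 100, 114, 120, 117, 124, 142, 148, 144, 137, 127, 118, 110, 105, 102, 99, 97, 96, 97, 98, 101, 101, 104, 107, 107, 104, 104, 103, 101, 95, 82, 86]
310 [119, 109, 103, 105, 105, 103, 107, 104, 106, 105, 105, 102, 100, 92, 92, 92, 94, 92, 92, 95, 95, 96, 95, 100, 99, 99, 97, 97, 97, 97, 94, 93, 93, 95, 97, 100, 104, 101, 105, 103, 104, 106, 105, 104, 97, 91, 77, 99]
```

View pics/h1.png

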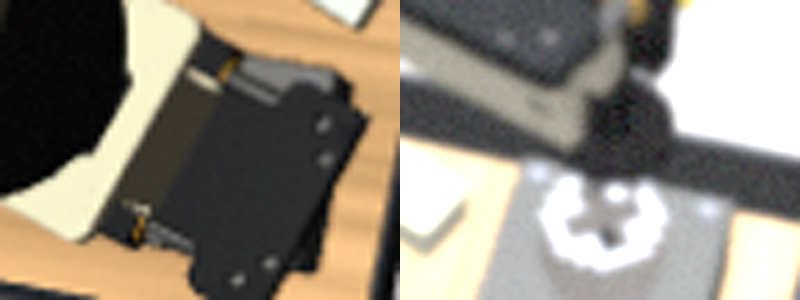

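The key is straight above the hub. The flange's right edge is at side pixel u≈305.3 (305.5 predicted), so the key's axis lies on the tool axis. I'll refine the hub centre in the unobstructed first pictures.

```bash
python3 - <<'E'
from h import *
for n,c,thr in(("side",(291,298),137),("top",(187,225),None)):
    g=cv2.imread(f"pics/{n}0.png")[:,:,2 if n=="side" else 0]
    x0,y0=c[0]-15,c[1]-14;w=g[y0:y0+28,x0:x0+30]
    if n=="top": print(w[::2].tolist()); thr=(int(w.max())+np.median(w))/2
    W=cv2.resize(w,None,fx=8,fy=8,interpolation=cv2.INTER_CUBIC)
    k=max(cv2.findContours((W>thr).astype(np.uint8),cv2.RETR_EXTERNAL,cv2.CHAIN_APPROX_NONE)[0],key=cv2.contourArea)[:,0]
    h=cv2.convexHull(k)[:,0];uv=(h+.5)/8-.5+[x0,y0]
    P=np.array([plane(n,p,.086)[:2]*1e3 for p in uv]).astype(np.float32)
    print(n,thr,"ext",uv.min(0),uv.max(0),"circle",cv2.minEnclosingCircle(P),"ell",cv2.fitEllipse(P))
E
```

```text
Traceback (most recent call last):
ValueError: max() iterable argument is empty
```

```bash
python3 - <<'E'
from h import *
for n,c in(("side",(291,298)),("top",(187,225))):
    g=cv2.imread(f"pics/{n}0.png")[:,:,0]
    x0,y0=c[0]-15,c[1]-14;w=g[y0:y0+28,x0:x0+30]
    hi=np.percentile(w,95);lo=np.median(w);thr=(hi+lo)/2
    W=cv2.resize(w,None,fx=8,fy=8,interpolation=cv2.INTER_CUBIC)
    k=max(cv2.findContours((W>thr).astype(np.uint8),cv2.RETR_EXTERNAL,cv2.CHAIN_APPROX_NONE)[0],key=cv2.contourArea)[:,0]
    h=cv2.convexHull(k)[:,0];uv=(h+.5)/8-.5+[x0,y0]
    P=np.array([plane(n,p,.086)[:2]*1e3 for p in uv]).astype(np.float32)
    print(n,hi,lo,"ext",uv.min(0),uv.max(0),"circle",cv2.minEnclosingCircle(P),"ell",cv2.fitEllipse(P))
E
```

```text
side 140.0 82.0 ext [278.8125 288.3125] [303.5625 308.4375] circle ((553.9663696289062, 185.64169311523438), 23.75360107421875) ell ((553.94970703125, 185.87510681152344), (45.88486099243164, 46.56692886352539), 71.90264892578125)
top 111.0 63.0 ext [176.5625 213.6875] [195.9375 233.4375] circle ((551.9251708984375, 186.2811737060547), 23.61068344116211) ell ((551.8621826171875, 186.07691955566406), (45.25920867919922, 46.46368408203125), 124.84016418457031)
```

```bash
python3 -m jog '[[1,3.2,-8,0,0,0.004],[0,0,-9,0,0,0],[0,0,-1,0,0,0]]'; python3 - <<'E'
from h import *
togo([.5535,.186,.1564],1.091)
E
```

```text
t: 7.2
eef_pos: [0.5532, 0.1854, 0.1622]
ee_rot: [-3.141, 0.0, 1.088]
force: [-0.2, -0.3, -2.0]
width: 0.0139
togo mm [ 0.3  0.6 -5.8] rot [ 0.0001 -0.0004  0.0034] F [-0.2 -0.3 -2. ] M [-0.09  0.06  0.  ] w 0.0139 t 7.2 q6 -2.71
```

```bash
python3 -m jog '[[0.3,0.6,-4,0,0,0.004],[0,0,-3,0,0,0],[0,0,-3,0,0,0]]' - 60; python3 - <<'E'
from h import *
togo([.5535,.186,.1324],1.091)
E
```

```text
t: 7.5
eef_pos: [0.5551, 0.1858, 0.1557]
ee_rot: [3.138, -0.0, 1.094]
force: [-10.1, -3.4, 31.5]
width: 0.014
togo mm [ -1.6   0.2 -23.3] rot [ 0.0016  0.0031 -0.0033] F [-10.1  -3.4  31.5] M [-1.21  4.32  0.  ] w 0.014 t 7.5 q6 -2.71
```

Contact at foot level, about 31 N, not meshed. I'll back off and try a shift towards -x, where the top view puts the hub.

```bash
python3 -m jog '[[-2,0,2,0,0,-0.003],[-0.8,0.2,0,0,0.002,0]]'; python3 - <<'E'
from h import *
togo([.5525,.186,.1564],1.091)
E
```

```text
t: 7.7
eef_pos: [0.5526, 0.1862, 0.1588]
ee_rot: [3.139, -0.0, 1.092]
force: [-0.2, -0.4, -2.5]
width: 0.0139
togo mm [-0.1 -0.2 -2.4] rot [ 0.001   0.0026 -0.0008] F [-0.2 -0.4 -2.5] M [-0.05 -0.07 -0.04] w 0.0139 t 7.7 q6 -2.71
```

```bash
python3 -m jog '[[-0.1,-0.2,-2,0,0.002,0],[-0.3,0,-2,0,0,0]]';  python3 - <<'E'
from h import *
togo([.5525,.186,.1324],1.091)
E
```

```text
t: 7.9
eef_pos: [0.5529, 0.1862, 0.1558]
ee_rot: [3.139, -0.0, 1.093]
force: [-5.5, -1.7, 21.7]
width: 0.0136
togo mm [ -0.4  -0.2 -23.4] rot [ 0.0009  0.0021 -0.0018] F [-5.5 -1.7 21.7] M [-0.66  2.44  0.01] w 0.0136 t 7.9 q6 -2.71
```

```bash
python3 - <<'E'
from h import *
A=np.arange(0,6.3,.05)
def circ(n,c,r,z): return np.array([proj(n,[c[0]+r*np.cos(a),c[1]+r*np.sin(a),z]) for a in A])
l=cv2.imread("pics/l_side.png")
for z in(.1838-.0466,.1838-.0416):
    q=circ("side",(.5006,-.2171),.024,z);print("exp lift",q.min(0),q.max(0))
for r in range(150,164,2): print(r,l[r,308:342,2].tolist())
p=status.get_state()['eef_pos'];b=eyes.grab_frame("side");cv2.imwrite("pics/n_side.png",b)
q=circ("side",p[:2],.024,p[2]-.0466);print("exp now",q.min(0),q.max(0))
for r in range(280,296,2): print(r,b[r,298:318,2].tolist())
x0,y0=256,265
o=cv2.resize(b[y0:y0+54,x0:x0+72],(720,540),interpolation=cv2.INTER_CUBIC);o=np.clip(o*1.5,0,255).astype(np.uint8)
def dr(q,c): cv2.polylines(o,[(((q-[x0,y0])+.5)*10).astype(np.int32)],False,c,1)
dr(q,(0,255,0));dr(circ("side",(.554,.1858),.022,.086),(0,0,255))
for k in range(2):
    a=-.475+k*np.pi/2;d=.0155*np.array([np.cos(a),np.sin(a),0]);c=np.array([.554,.1858,.086]);dr(np.array([proj("side",c-d),proj("side",c+d)]),(255,0,0))
cv2.imwrite("pics/n1.png",o)
E
```

```text
exp lift [314.14433002 150.37899147] [333.09407989 161.25845352]
exp lift [314.25456615 148.75623731] [333.26391936 159.61159723]
150 [137, 139, 139, 138, 136, 138, 139, 139, 131, 120, 109, 105, 95, 77, 49, 26, 11, 23, 23, 55, 89, 117, 131, 138, 143, 149, 149, 150, 149, 147, 149, 149, 148, 146]
152 [138, 140, 140, 137, 138, 139, 134, 122, 98, 71, 48, 38, 34, 18, 15, 15, 10, 19, 15, 22, 30, 46, 65, 84, 104, 127, 141, 145, 149, 148, 148, 144, 144, 137]
154 [138, 138, 138, 140, 136, 135, 125, 98, 61, 29, 24, 17, 25, 19, 13, 17, 13, 17, 11, 13, 22, 21, 24, 37, 54, 89, 123, 135, 137, 132, 130, 123, 126, 124]
156 [138, 140, 140, 139, 137, 139, 128, 97, 64, 32, 19, 20, 16, 22, 11, 14, 17, 20, 23, 23, 15, 19, 28, 22, 32, 53, 74, 89, 90, 87, 86, 100, 123, 135]
158 [141, 139, 138, 139, 141, 139, 132, 113, 85, 52, 28, 25, 25, 25, 17, 19, 15, 28, 26, 25, 24, 21, 22, 20, 29, 50, 63, 67, 69, 70, 83, 110, 130, 140]
160 [140, 139, 141, 139, 139, 139, 135, 132, 121, 107, 82, 58, 38, 30, 24, 25, 25, 29, 23, 22, 11, 28, 41, 50, 58, 65, 68, 71, 71, 73, 90, 120, 138, 145]
162 [142, 142, 140, 138, 140, 13
[... 189 characters left out ...]
80 [28, 19, 19, 21, 40, 72, 108, 135, 151, 162, 165, 169, 168, 173, 175, 179, 177, 179, 181, 181]
282 [32, 25, 34, 31, 33, 47, 57, 65, 75, 79, 90, 96, 105, 115, 122, 132, 134, 142, 152, 159]
284 [28, 32, 32, 26, 36, 37, 39, 38, 43, 42, 44, 40, 47, 51, 54, 56, 59, 69, 73, 84]
286 [30, 29, 24, 30, 31, 31, 33, 37, 40, 41, 41, 41, 42, 40, 42, 41, 40, 42, 39, 42]
288 [29, 30, 33, 30, 32, 29, 30, 32, 37, 40, 41, 41, 37, 38, 40, 36, 42, 37, 31, 41]
290 [34, 28, 30, 33, 27, 34, 29, 33, 36, 39, 37, 40, 32, 40, 38, 43, 39, 41, 39, 40]
292 [30, 34, 29, 34, 30, 30, 35, 42, 56, 57, 57, 49, 48, 44, 42, 41, 42, 39, 43, 40]
294 [31, 32, 33, 35, 24, 32, 50, 72, 91, 98, 98, 98, 96, 95, 95, 87, 77, 72, 64, 52]
```

View pics/n1.png

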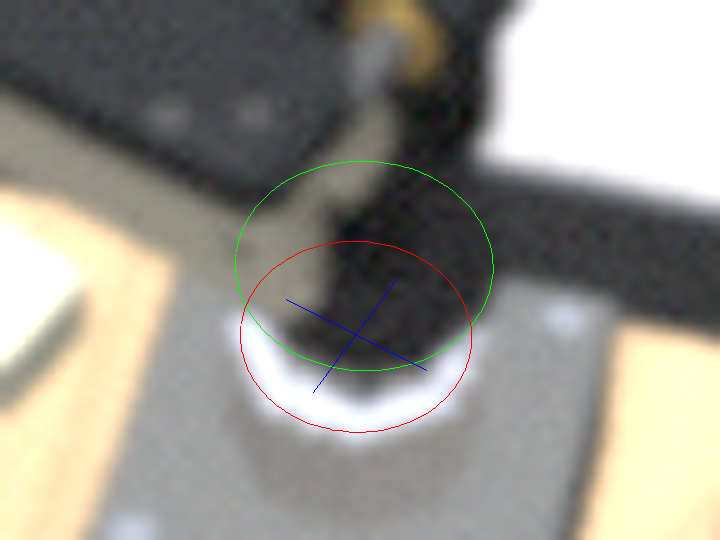

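Overlay: the key stands on the hub's face. The flange's bright/dark edges in both pictures put the key's axis about 1 mm to -x and 0.5 mm to +y of the tool. So the next try is tool ≈ (0.555, 0.1855).

```bash
python3 -m jog '[[1.5,-0.5,2,0,0.002,0],[0.6,-0.2,0,0,0,0],[-0.2,0,-2.5,0,0,0],[-0.5,0,-1,0,0,0]]'; python3 - <<'E'
from h import *
togo([.555,.1855,.1324],1.091)
E
```

```text
t: 8.35
eef_pos: [0.5553, 0.1854, 0.156]
ee_rot: [3.139, 0.001, 1.094]
force: [-5.7, 0.7, 12.9]
width: 0.0136
togo mm [ -0.3   0.1 -23.6] rot [ 0.0015  0.0017 -0.0029] F [-5.7  0.7 12.9] M [-0.35  2.33  0.05] w 0.0136 t 8.35 q6 -2.71
```

```bash
python3 -m jog '[[0,1,-0.6,0,0,0],[0,1,-0.6,0,0,0]]'; python3 -m jog '[[-1,0,-0.6,0,0,0],[-1,0,-0.6,0,0,0]]';python3 -m jog '[[-1.2,0,-0.6,0,0,0],[0,-1,-0.6,0,0,0]]'
```

```text
t: 8.55
eef_pos: [0.5552, 0.1862, 0.1561]
ee_rot: [3.138, 0.003, 1.095]
force: [-2.0, -3.9, 7.4]
width: 0.0138
t: 8.75
eef_pos: [0.5547, 0.1859, 0.1562]
ee_rot: [3.136, 0.002, 1.095]
force: [1.2, -1.1, 4.9]
width: 0.0137
t: 8.95
eef_pos: [0.5549, 0.1855, 0.1561]
ee_rot: [3.133, -0.001, 1.096]
force: [-3.6, 2.6, 8.7]
width: 0.0137
```

Force/moment balance over three contacts puts the contact about 13 mm to -x of the axis, i.e. the -x blade end sits on the rim. So I'll hop towards +x.

```bash
python3 -m jog '[[1,0,2,0.004,0.002,-0.004],[1.2,0.2,0,0.002,0,0],[0,0,-2.2,0,0,0],[-0.2,0,-1.2,0,0,0]]'; python3 - <<'E'
from h import *
togo([.557,.1855,.1324],1.091)
E
```

```text
t: 9.35
eef_pos: [0.5571, 0.1857, 0.156]
ee_rot: [3.138, -0.005, 1.092]
force: [-6.9, -0.6, 15.4]
width: 0.0136
togo mm [ -0.1  -0.2 -23.6] rot [-0.0028  0.0059 -0.0012] F [-6.9 -0.6 15.4] M [-0.13  2.83 -0.01] w 0.0136 t 9.35 q6 -2.71
```

```bash
python3 -m jog '[[1,0,2,0,0.004,0],[1.2,0,0,-0.002,0.002,0],[0,0,-2.2,0,0,0],[-0.2,0,-1.2,0,0,0]]'; python3 - <<'E'
from h import *
togo([.559,.1855,.1324],1.091)
s=status.get_state();F=s['force']+[.2,.3,2];M=s['moment']+[.08,0,.02]
print("contact x,y mm",(.376*-F[0]-M[1])/F[2]*1e3,(M[0]-.376*F[1])/F[2]*1e3)
b=eyes.grab_frame("side");cv2.imwrite("pics/o_side.png",b)
p=s['eef_pos'];A=np.arange(0,6.3,.05)
q=np.array([proj("side",[p[0]+.024*np.cos(a),p[1]+.024*np.sin(a),p[2]-.0466]) for a in A]);print(q.min(0),q.max(0))
x0,y0=256,265
o=cv2.resize(b[y0:y0+54,x0:x0+72],(720,540),interpolation=cv2.INTER_CUBIC);o=np.clip(o*2.,0,255).astype(np.uint8)
cv2.imwrite("pics/o1.png",o)
E
```

```text
t: 9.75
eef_pos: [0.5598, 0.1856, 0.1561]
ee_rot: [3.141, -0.0, 1.093]
force: [-7.3, 0.2, 18.2]
width: 0.0138
togo mm [ -0.8  -0.1 -23.7] rot [-0.0001  0.0006 -0.0019] F [-7.3  0.2 18.2] M [-0.28  3.11  0.02] w 0.0138 t 9.75 q6 -2.7
contact x,y mm -22.031773020495024 -18.98557120232284
[275.37020643 280.04965157] [301.1378122  300.97643033]
```

View pics/o1.png

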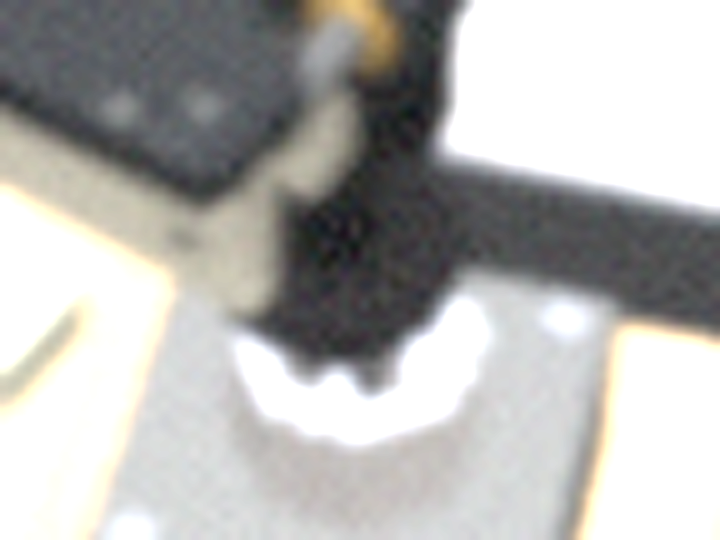

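The picture shows the slots running right-up and down-right, a mirror image of my overlay. I made a sign error in the harmonic phase: the slot yaw is +0.48, not -0.48. So I'll lift, turn the key by +0.958 rad (q6 allows that way) and retry. The key's offset in the grip turns with it, which puts the tool target at (0.5547, 0.1865).

```bash
python3 -m jog '[[-2,0,5,0,0,0],[-1,0,2,0,0,0.12],[-1,0,0,0,0,0.14],[0,0,0,0,0,0.14],[0,0,0,0,0,0.14],[0,0,0,0,0,0.14],[0,0,0,0,0,0.14],[0,0,0,0,0,0.1],[0,0,0,0,0,0]]'; python3 - <<'E'
from h import *
togo([.5547,.1865,.1564],2.05)
E
```

```text
t: 10.7
eef_pos: [0.5533, 0.1845, 0.1578]
ee_rot: [-3.135, 0.002, 2.048]
force: [-0.1, 0.8, -1.5]
width: 0.0138
togo mm [ 1.4  2.  -1.4] rot [ 0.0049 -0.0052  0.0022] F [-0.1  0.8 -1.5] M [0.05 0.03 0.01] w 0.0138 t 10.7 q6 -1.75
```

```bash
python3 -m jog '[[1.4,2,1,0.005,-0.005,0],[0,0,-0.5,0,0,0]]'; python3 - <<'E'
from h import *
togo([.5547,.1865,.1564],2.05)
E
python3 -m jog '[[0,0,-2,0,0,0],[0,0,-2,0,0,0]]'; python3 - <<'E'
from h import *
togo([.5547,.1865,.1324],2.05)
E
```

```text
t: 10.9
eef_pos: [0.5545, 0.1865, 0.1576]
ee_rot: [-3.141, -0.0, 2.042]
force: [-0.2, -0.1, -2.1]
width: 0.0138
togo mm [ 0.2  0.  -1.2] rot [ 0.0001 -0.0009  0.0078] F [-0.2 -0.1 -2.1] M [-0.01 -0.04  0.02] w 0.0138 t 10.9 q6 -1.76
t: 11.1
eef_pos: [0.5546, 0.1866, 0.1534]
ee_rot: [-3.141, -0.0, 2.039]
force: [0.2, -0.1, -2.0]
width: 0.0136
togo mm [  0.1  -0.1 -21. ] rot [-0.0002 -0.0006  0.0107] F [ 0.2 -0.1 -2. ] M [-0.01 -0.01 -0.01] w 0.0136 t 11.1 q6 -1.76
```

No contact force below the mouth level, so it has meshed. Continuing down.

```bash
python3 -m jog '[[0,0,-4,0,0,0],[0,0,-4,0,0,0.005],[0,0,-3,0,0,0.003]]'; python3 -m jog '[[0,0,-3,0,0,0],[0,0,-2,0,0,0]]'; python3 - <<'E'
from h import *
togo([.5547,.1865,.1324],2.05)
E
```

```text
t: 11.4
eef_pos: [0.5545, 0.1865, 0.1413]
ee_rot: [-3.141, -0.001, 2.047]
force: [0.0, -0.0, -0.9]
width: 0.0133
t: 11.6
eef_pos: [0.5547, 0.1866, 0.1364]
ee_rot: [-3.141, -0.0, 2.047]
force: [-2.9, 0.2, 5.2]
width: 0.0138
togo mm [ 0.  -0.1 -4. ] rot [-0.0001 -0.0003  0.0029] F [-2.9  0.2  5.2] M [0.08 0.97 0.01] w 0.0138 t 11.6 q6 -1.75
```

```bash
python3 -m jog '[[0,0,-2,0,0,0],[0,0,-1.5,0,0,0]]';python3 -m jog '[[0,0,-1.5,0,0,0],[0,0,-1.5,0,0,0]]'; python3 - <<'E'
from h import *
togo([.5547,.1865,.1324],2.05)
E
```

```text
t: 11.8
eef_pos: [0.5548, 0.1866, 0.1336]
ee_rot: [3.141, 0.0, 2.047]
force: [-3.2, -1.6, 6.1]
width: 0.0139
t: 12.0
eef_pos: [0.5549, 0.1866, 0.1325]
ee_rot: [3.14, 0.001, 2.048]
force: [-7.9, 0.1, 17.9]
width: 0.0135
togo mm [-0.2 -0.1 -0.1] rot [-0.0001  0.0013  0.002 ] F [-7.9  0.1 17.9] M [-0.19  3.12 -0.  ] w 0.0135 t 12.0 q6 -1.75
```

```bash
python3 -m jog '[[-0.2,0,-1.8,0,0,0],[-0.2,0,-1.8,0,0,0]]'; python3 - <<'E'
from h import *
togo([.5547,.1865,.1324],2.05)
b=eyes.grab_frame("side")
for _ in range(4): eyes.grab_frame("side")
togo([.5547,.1865,.1324],2.05)
x0,y0=246,265
o=cv2.resize(b[y0:y0+60,x0:x0+80],(640,480),interpolation=cv2.INTER_CUBIC);cv2.imwrite("pics/p1.png",np.clip(o*1.8,0,255).astype(np.uint8))
E
```

```text
t: 12.2
eef_pos: [0.5548, 0.1865, 0.1325]
ee_rot: [3.138, 0.001, 2.049]
force: [-7.3, -1.6, 16.0]
width: 0.0137
togo mm [-0.1 -0.  -0.1] rot [-0.0003  0.0035  0.0009] F [-7.3 -1.6 16. ] M [-0.3   2.77 -0.01] w 0.0137 t 12.2 q6 -1.75
togo mm [-0.1 -0.1 -0.1] rot [-0.0004  0.0035  0.0009] F [-6.4 -0.5 15.8] M [-0.25  2.74 -0.02] w 0.0137 t 12.45 q6 -1.75
```

View pics/p1.png

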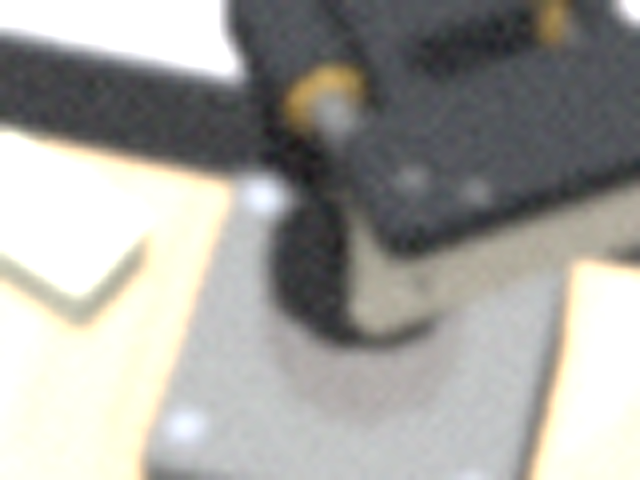

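The flange now covers the hub's white top completely, and z stays at 0.1325 with a steady push of about 16 N, so it is on a hard stop. Handing in.

```bash
python3 -c "
from h import *
from station import workorder
print(workorder.job_done());togo([.5547,.1865,.1324],2.05)"
```

```text
the job is handed in; nothing more can be done
None
the job is handed in; nothing more can be done
```

The key is in the isolator, pressed fully home, and the robot is still holding it down. I slid it about 98 mm out through the holder's open mouth, lifted it and carried it over. I then turned it +0.96 rad to mesh and pushed it down against the spring.

**One mistake on the way:** a sign error in my slot-angle calculation meant the first few insertion tries landed on the hub's face, with contact forces up to about 31 N (limit 120 N at the wrist). A close-up showed the mismatch. After the turn the key went in with no contact force at the mouth, until it met the spring.

**Last checks:**
- **Depth:** the tool stopped at z = 0.1325 m; I had predicted 0.1324 m for fully home.
- **Push:** more downward push did not move it, and the force held at about 16 N with the grip set to 60 N.
- **Picture:** the flange covers the hub's top completely.
- **Clock:** it read about 12.5 s, against the 48 s allowed.

**Disagreement:** the two cameras placed the socket about 2 mm apart in x, and it meshed near the side camera's value.

**Not checked:** I couldn't read the plunger directly, and I took no final picture of the other loose things. No move was planned near them.

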